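# Turn the parts washer's basket round once and hold its lid open

### The job

On the bench parts washer, turn the crank wheel clockwise (seen from above) through one full turn by its upright grip, to bring the basket round, leaving the grip where it began. Then let go of it, lift the lid by its front bar and finish holding the lid open at 60 degrees from shut, so that the parts can be looked over: it falls shut if let go, so the program ends with the gripper still holding it. Leave the other things on the bench where they are.

Things in the scene. Friction and masses are not known exactly. Their poses are not given: they have to be found in the camera images.
- washer: bench parts washer, grey steel box fixed to the bench, 170 mm deep (x) by 420 mm wide (y), 130 mm high; origin at the centre of its underside, on the bench; own x axis points to its back (hinge side), own y to its left. The left part (own y -50 to +210 mm) is an open tank closed by the lid; the right part (own y -210 to -50 mm) is a closed flat deck, 130 mm high, that carries the crank wheel. The front face is at own x = -85 mm
- crank_axis (a point): point on the upright axis of the crank wheel, level with the middle of its grip; it lies at own (0, -135) mm of the washer, 180 mm above the bench. The wheel is a plain steel disc, 124 mm across, its top at 151 mm with a hub 32 mm across up to 160 mm
- crank_handle (a point): centre of the upright black grip on the crank wheel, 50 mm from the wheel's axis, 183 mm above the bench; the grip is round, about 25 mm thick, spins freely about its own upright axis and spans 155 to 205 mm above the bench, so it can be held from above while it is led round in a circle
- crank (a joint): angle of the crank wheel in rad; grows as it turns clockwise seen from above; starts between -1.5 and 1.5 with the grip at the front of the axis (washer's -x) at 0; stops at -1.8 and 9.2. Light friction (about 2 to 3 N at the grip) keeps it where it is left. It turns the basket in the tank
- lid_bar (a point): centre of the straight round steel bar of the lid, 14 mm thick, running along the washer's y, 120 mm long, with a stem of 9 mm at each end; its middle 100 mm are free. Shut, it is level, 134.5 mm above the bench, 33 mm in front of the front face and 200 mm from the hinge line, at own y = +80 mm
- lid_hinge (a point): middle of the lid's hinge line (runs along the washer's y), at the lid's far edge, at the bar's height when the lid is shut: own (82, 80) mm, 134.5 mm above the bench
- lid (a joint): opening angle of the lid in rad: 0 shut (flat), 1.047 at 60 degrees, stop at 1.4; the front edge rises and goes back. The lid is a plain metal plate 166 mm by 262 mm, about 0.6 kg, no spring; it falls shut from any angle. About 3 N at the bar lifts it
- socket: small plain steel socket, a 22 mm ring 26 mm tall, standing on the far outer corner of the washer's crank deck; to be left alone; origin under its middle
- wrench: steel combination wrench lying flat on the bench, front left of the washer; to be left alone; origin under its middle
- screwdriver: screwdriver lying on the bench, front right of the washer; to be left alone; origin under its middle
- tape: roll of grey tape lying flat, 100 mm across, 24 mm high, left of the washer; to be left alone; origin under its middle
- spray_can: upright spray can, 60 mm across, 170 mm tall, left of the washer and further back; to be left alone; origin under its middle
- jar: glass jar with a metal cap, 68 mm across, 90 mm tall, right of the washer; to be left alone; origin under its middle
- sprocket: dark steel sprocket lying flat, 72 mm across, 18 mm high, in front of the washer; to be left alone; origin under its middle

How it is judged (in metres and radians):
On the way, in this order (a step that is already met when the one before it is completed fails the run):
1. the crank wheel has gone clockwise through one full turn: its grip is back within 25 mm of where it began (value of joint crank above 4 rad and distance of crank_handle from where it was at the start of the episode below 0.025 m), for 0.2 s.
2. the lid is held by the fingers at 60 degrees, within 8 degrees (value of joint lid between 0.907 and 1.187 rad and contact force between the fingers and lid above 0.4 N), for 0.3 s.
At the end, for the whole second after the job is handed in: the crank grip is within 30 mm of where it began, one turn on, and let go; the lid stands still at 60 degrees (52 to 68), carried by the gripper's fingers and by nothing else (all of step 2 and value of joint crank above 4 rad and distance of crank_handle from where it was at the start of the episode below 0.03 m and velocity of joint lid between -0.1 and 0.1 rad/s and contact force between the fingers and crank below 0.1 N and contact force between each of socket, wrench, screwdriver, tape, spray_can, jar, sprocket and lid below 0.2 N); the arm keeps its last pose, push and grip.
It fails at once if another thing on the bench or on the washer's deck was shifted by more than 40 mm (distance of any of socket, wrench, screwdriver, tape, spray_can, jar, sprocket from where it was at the start of the episode above 0.04 m).
It also fails if it takes over 70 s, if anything falls off the work surface, if the arm or the gripper's body presses on something with over 40 N, if the wrist force passes 120 N, or if a joint passes its speed limit or range.

### The arm

A 6-joint arm with a two-finger parallel gripper is mounted at the origin on the work surface. World frame = base frame: x ahead of the robot, y to its left, z up, the work surface at z = 0. Lengths are in mm, angles in rad, forces in N, time in s.
With the tool pointing down it reaches from about 400 to 925 mm from the base axis. Payload 12.5 kg.
Tool frame: the origin (TCP) lies at the very end of the fingers, on their centre line; the grasp point (between the pads) lies 19 mm behind it; z points along the fingers, y is the line along which they close (so a half turn about z gives the same grasp; the last joint's range is limited). The gripper opens to 95 mm and grips with 3 to 60 N. Pads are 20 mm wide; open, the fingers measure 119 mm over their backs; the gripper's body (75 mm by 180 mm) begins 59 mm behind the grasp point.
Start: joints at [-1.304, 0.491, 1.559, -0, 1.092, -0.106], TCP at [227.664, -582.079, 214.661] pointing down, gripper open.
Joint ranges: [-3.1, 3.1], [-0.84, 2.19], [0.05, 2.79], [-1.13, 4.28], [0.06, 2.93], [-2.69, 2.69]. Speed limits (rad/s): [2.22, 2.22, 2.79, 3.14, 3.14, 3.14].

### API

Orientations are given as [roll, pitch, yaw] about the fixed x, y, z axes, in that order (R = Rz(yaw) Ry(pitch) Rx(roll)).
In Python, from cell import * gives the robot as it stands.
- The arm moves only by the tool jog_arm, never from a script. Its argument "targets" is a list of rows, each an object with "turn": the turn, a rotation vector about the world's x, y, z in degrees, a list of three; "slide": the shift along the world's x, y, z in mm, a list of three; "claw": the opening in per cent of the stroke, from 0 (shut) to 100 (fully open). In form: [{"turn": [wx, wy, wz], "slide": [x, y, z], "claw": claw}, ...]. A call has 1 to 5 rows; each row shifts and turns the commanded pose from where the row before left it; what a row does not reach is not made up. A row lasts 1/8 s, in which the tool goes at most 62.5 mm and 10.7 degrees, less where a joint would pass 70% of its speed; a pose out of reach is approached as far as the arm can. A call with a gripper value outside its range is refused whole. The fingers move at their own pace and stop on an object; the grip force is fixed at half the most. Time passes only in rows, so rows that do not move let the fingers close. It gives the time, the measured TCP pose, the force, the opening and the grip force at its end, in the units of the state.
- state(): the state, without advancing time (a new reading comes with each control period).
- read_camera(name): name is "scene" or "top"; returns a dict with "frame" (384x512x3 uint8, blue, green, red), "mtx" (3x3 intrinsics, pixels), "R" (3x3) and "t" (3): a world point X has camera coordinates R X + t. Camera axes: x right, y down, z forward; pixel columns grow to the right and rows downward; lengths in mm; the calibration is good to about 2 mm. A picture is of the moment at which its call begins. There is no depth.
- job_done(): hands the job in; it is judged then, once.
Trained networks look in the newest picture that a camera, given by its name, has taken for a name from the list of things; names that differ only in an ending like _2 or _b are one class to them, and where a whole thing is asked for, a point or a joint stands for the part that bears it (a point fixed in the world has none). Each returns a list of dicts, best first, with "conf" (0 to 1); they miss things now and then, are a little off and sometimes report something else, mostly with a low value. They report only what shows in the picture. A call takes as long as a camera call.
- look_for(query, camera): "xy" ([column, row] in pixels, amid what is visible of it).
The state is a dict: "t": time; "joints": joint angles; "qvel": joint speeds; "tau": joint torques, N m; "eef_pos": TCP position; "tcp_rot": TCP orientation; "ft_force": force on the tool from outside, world axes, zero at the start; "moment": the same for the moment, N m; "opening": opening from 0.0 (shut) to 1.0 (fully open); "grip_force": force on a finger pad.
Only numpy, scipy, OpenCV 4.12 (cv2) and the standard library are available. Lean on these libraries where they do the work, as an engineer would, in place of code of your own. Each camera call takes 0.05 s, during which the arm holds its last target. There are 200 camera calls.

## Working session

There is one attempt and no reset: what is moved stays moved. The work goes in short steps, Python scripts to look and compute and a tool call to move; the robot and the scene stay as the last step left them, time stands still between calls to the robot, and variables do not carry over. Pictures are saved under pics/ and viewed, at most 10 in all, crops included, and the job is handed in when it is done.

Besides the shell and the picture viewer there is one more tool, called after "Request:" by a JSON object that holds its "method" and its "body", one argument or row to a line. jog_arm: Moves the arm, as the interface text tells. Its arguments: {"type":"object","properties":{"targets":{"type":"array","items":{"type":"object","properties":{"turn":{"type":"array","items":{"type":"number"}},"slide":{"type":"array","items":{"type":"number"}},"claw":{"type":"number"}}}}},"required":["targets"]}

```bash
mkdir -p pics; ls; cat > h.py <<'E'
from cell import *
import numpy as np, cv2
def P(c): return c["mtx"]@np.hstack([c["R"],np.array(c["t"]).reshape(3,1)])
def tri(c1,p1,c2,p2):
    X=cv2.triangulatePoints(P(c1),P(c2),np.array(p1,float).reshape(2,1),np.array(p2,float).reshape(2,1)).ravel(); return X[:3]/X[3]
def proj(c,X):
    x=P(c)@np.append(X,1.); return x[:2]/x[2]
def onz(c,p,z):
    R,t=np.array(c["R"]),np.array(c["t"]).ravel(); o=-R.T@t; d=R.T@np.linalg.inv(c["mtx"])@np.array([p[0],p[1],1.]); return o+d*(z-o[2])/d[2]
E
python3 - <<'E'
from h import *
a=read_camera("scene");b=read_camera("top")
for n,c in (("scene",a),("top",b)):
    cv2.imwrite(f"pics/{n}0.png",cv2.resize(c["frame"],(768,576)))
    print(n,(-np.array(c["R"]).T@np.array(c["t"]).ravel()).round())
for q in ["crank_handle","lid_bar","crank","washer","socket","lid","jar","spray_can","sprocket","tape","wrench","screwdriver"]:
    r={n:[(np.round(d["xy"]).tolist(),round(d["conf"],2)) for d in look_for(q,n)[:2]] for n in("scene","top")}
    print(q,r)
    if r["scene"] and r["top"]: print("   ",tri(a,r["scene"][0][0],b,r["top"][0][0]).round())
print(state())
E
```

```text
pics
scene [1198. -147. 1042.]
top [ 378.   65. 1174.]
crank_handle {'scene': [([208.0, 221.0], 0.66)], 'top': [([308.0, 182.0], 0.92)]}
    [577. -71. 148.]
lid_bar {'scene': [([298.0, 202.0], 0.68)], 'top': [([219.0, 184.0], 0.67)]}
    [572. 150. 127.]
crank {'scene': [([207.0, 222.0], 0.94)], 'top': [([306.0, 181.0], 0.79), ([343.0, 221.0], 0.23)]}
    [579. -70. 146.]
washer {'scene': [([268.0, 223.0], 0.61), ([156.0, 229.0], 0.51)], 'top': [([246.0, 186.0], 0.73)]}
    [576.  79.  76.]
socket {'scene': [([190.0, 256.0], 0.41)], 'top': []}
lid {'scene': [([297.0, 205.0], 0.85)], 'top': [([220.0, 182.0], 0.7)]}
    [577. 147. 124.]
jar {'scene': [([148.0, 266.0], 0.72)], 'top': [([356.0, 188.0], 0.56)]}
    [ 582. -223.   35.]
spray_can {'scene': [([394.0, 210.0], 0.91)], 'top': [([134.0, 164.0], 0.93)]}
    [632. 382.  84.]
sprocket {'scene': [([223.0, 188.0], 0.62), ([145.0, 267.0], 0.24)], 'top': [([269.0, 248.0], 0.65)]}
    [409.  11.  34.]
tape {'scene': [([370.0, 178.0], 0.7), ([208.0, 224.0], 0.21)], 'top': [([143.0, 224.0], 0.88)]}
    [481. 385.  26.]
wrench {'scene': [
[... 201 characters left out ...]
  18.]
{'t': 1.3, 'joints': array([-1.30359865e+00,  4.90890708e-01,  1.55891337e+00,  3.30803212e-05,
        1.09170348e+00, -1.05586494e-01]), 'qvel': array([-2.70943200e-04, -5.06943927e-05,  4.96409897e-04, -1.37089236e-03,
       -6.36038141e-04,  2.03895356e-04]), 'tau': array([ 2.08543126e-03, -6.12459397e+01, -2.58430892e+01,  6.93636434e-02,
        4.45435324e-02, -3.47077012e-06]), 'eef_pos': array([ 227.67040727, -582.06901572,  214.66210678]), 'tcp_rot': array([ 3.14150494e+00, -2.02254953e-05,  3.72768923e-01]), 'ft_force': array([-1.0562884 , -0.01135457,  0.0440463 ]), 'moment': array([-0.01629495,  0.02420276, -0.03942138]), 'grip_force': 0.0, 'opening': 0.9991338012511094}
```

```bash
python3 - <<'E'
import cv2
for n,(x0,y0,x1,y1) in {"scene":(120,130,420,330),"top":(180,120,380,270)}.items():
    im=cv2.imread(f"pics/{n}0.png"); im=im  # 768 wide, 1.5x
    s=[int(v*1.5) for v in(x0,y0,x1,y1)]
    c=cv2.resize(im[s[1]:s[3],s[0]:s[2]],(800,int(800*(y1-y0)/(x1-x0))),interpolation=cv2.INTER_CUBIC)
    cv2.imwrite(f"pics/{n}0c.png",c); print(n,800/(x1-x0))
E
```

```text
scene 2.6666666666666665
top 4.0
```

View pics/scene0c.png

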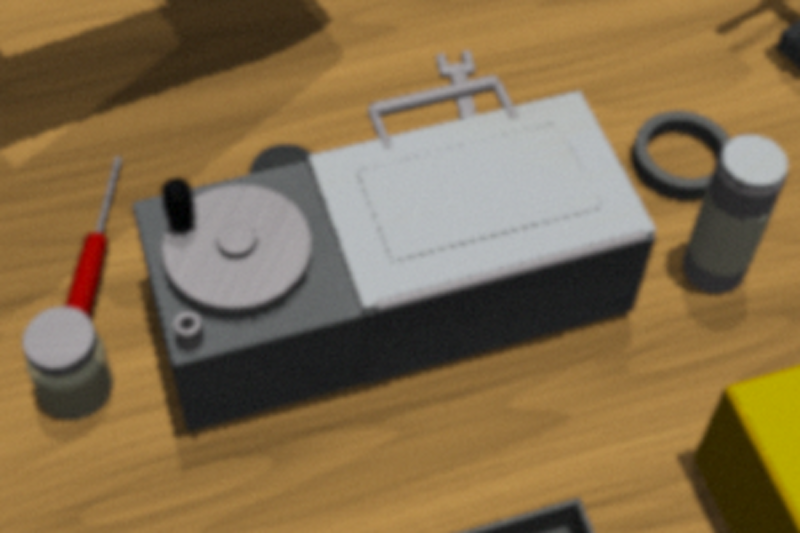

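View pics/top0c.png

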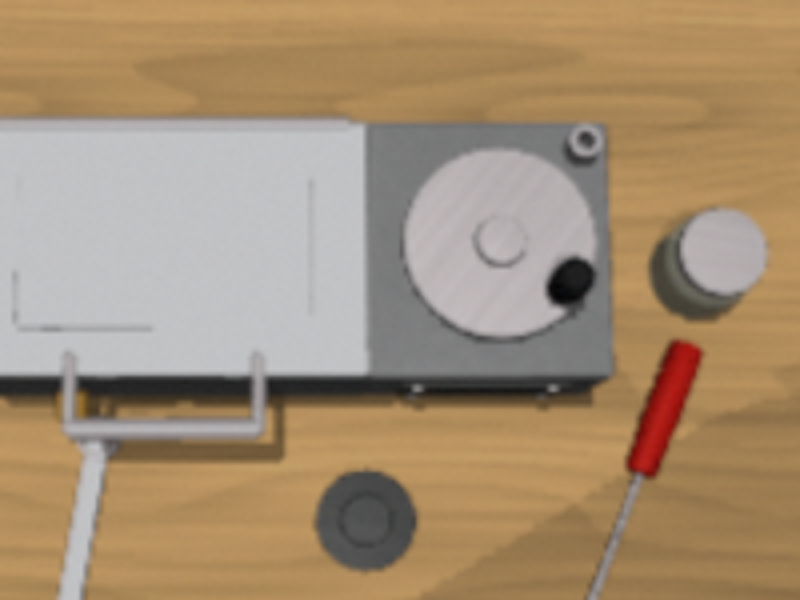

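The views show the grip at scene-crop (179,206) and top-crop (571,281), the hub at (238,238) and (500,241), and the bar ends at (375,107)/(495,82) and (68,428)/(260,428). The networks reported the whole wheel and lid, so I triangulate these points and fit the washer pose from them.

```bash
python3 - <<'E'
from h import *
from scipy.optimize import least_squares
a=read_camera("scene");b=read_camera("top")
S=lambda x,y:np.array([120+x/2.6667,130+y/2.6667]); T=lambda x,y:np.array([180+x/4,120+y/4])
pts={"hub":((0,-135,160),S(238,234),T(500,241)),"barR":((-118,24,134.5),S(375,107),T(260,428)),"barL":((-118,136,134.5),S(495,82),T(68,428)),
"cFR":((-85,-210,130),S(135,203),T(612,375)),"cBR":((85,-210,130),S(176,362),T(606,126)),"griptop":(None,S(177,183),T(572,279)),"gripmid":(None,S(179,206),T(571,281))}
for k,(o,s,t) in pts.items(): print(k,tri(a,s,b,t).round(1))
W=lambda p,o:np.array([p[0]+np.cos(p[2])*o[0]-np.sin(p[2])*o[1],p[1]+np.sin(p[2])*o[0]+np.cos(p[2])*o[1],o[2]])
def res(p): return np.concatenate([np.r_[proj(a,W(p,o))-s,proj(b,W(p,o))-t] for o,s,t in pts.values() if o])
r=least_squares(res,[570,80,0.]);p=r.x;print("pose",p[:2].round(1),np.degrees(p[2]).round(2),r.fun.round(1))
ax=W(p,(0,-135,180));print("axis",ax.round(1),"bar",W(p,(-118,80,134.5)).round(1),"hinge",W(p,(82,80,134.5)).round(1))
def g(q):
    X=[ax[0]+50*np.cos(q[0]),ax[1]+50*np.sin(q[0])]
    return np.r_[proj(a,[*X,183])-pts["gripmid"][1],proj(b,[*X,205])-pts["griptop"][2]]
r=least_squares(g,[-2.4]);print("grip",np.degrees(r.x),r.fun.round(2),(ax[:2]+50*np.r_[np.cos(r.x),np.sin(r.x)]).round(1))
E
```

```text
hub [578.3 -64.9 159.7]
barR [461.3  88.  137.9]
barL [460.3 207.3 132.6]
cFR [ 497.3 -140.   126.6]
cBR [ 662.5 -138.6  128.8]
griptop [ 546.3 -103.6  203.3]
gripmid [ 549.8 -106.3  177.6]
pose [578.5  69.8] 0.49 [-0.5  0.4 -0.4 -0.7  0.8  0.2 -3.1  0.2 -1.1 -0.6  0.7  0.3 -1.3 -1.5
 -0.   0.5 -1.1  0.9 -0.7 -1.4]
axis [579.6 -65.2 180. ] bar [459.8 148.8 134.5] hinge [659.8 150.5 134.5]
grip [-127.26806774] [-0.17 -1.78  0.58 -1.37] [ 549.3 -105. ]
```

Request:
{"method": "jog_arm", "body": {
  "targets": [
    {"turn":[0,0,3],"slide":[10,10,30],"claw":60},
    {"turn":[0,0,6],"slide":[27,40,20],"claw":60},
    {"turn":[0,0,6],"slide":[27,40,0],"claw":60},
    {"turn":[0,0,6],"slide":[27,40,0],"claw":60},
    {"turn":[0,0,6],"slide":[27,40,0],"claw":60}
  ]
}}

```text
t: 2.02
eef_pos: [346.3, -410.8, 264.8]
tcp_rot: [3.141, 0.0, 0.847]
ft_force: [1.4, -0.1, -0.6]
opening: 0.606
grip_force: 0.0
```

Request:
{"method": "jog_arm", "body": {
  "targets": [
    {"turn":[0,0,6],"slide":[27,40,0],"claw":60},
    {"turn":[0,0,6],"slide":[27,40,0],"claw":60},
    {"turn":[0,0,6],"slide":[27,40,0],"claw":60},
    {"turn":[0,0,6],"slide":[27,40,0],"claw":60},
    {"turn":[0,0,6],"slide":[27,40,0],"claw":60}
  ]
}}

```text
t: 2.65
eef_pos: [481.4, -210.7, 264.9]
tcp_rot: [3.141, 0.0, 1.371]
ft_force: [0.2, -0.2, -0.2]
opening: 0.601
grip_force: 0.0
```

Request:
{"method": "jog_arm", "body": {
  "targets": [
    {"turn":[0,0,4],"slide":[23,36,0],"claw":60},
    {"turn":[0,0,4],"slide":[22,35,0],"claw":60},
    {"turn":[0,0,3.5],"slide":[22,35,0],"claw":60},
    {"turn":[0,0,0],"slide":[0,0,-20],"claw":60},
    {"turn":[0,0,0],"slide":[0,0,-15],"claw":60}
  ]
}}

```text
t: 3.28
eef_pos: [547.6, -105.7, 228.9]
tcp_rot: [-3.141, -0.0, 1.569]
ft_force: [0.2, 0.0, -0.2]
opening: 0.596
grip_force: 0.0
```

```bash
python3 - <<'E'
from h import *
s=state();print(s["eef_pos"].round(1),s["tcp_rot"].round(3))
a=read_camera("scene");b=read_camera("top")
f=lambda c,x0,y0:cv2.resize(c["frame"][y0:y0+140,x0:x0+100],(400,560),interpolation=cv2.INTER_CUBIC)
cv2.imwrite("pics/above.png",np.hstack([f(a,155,140),f(b,260,110)]))
print(proj(a,s["eef_pos"]),proj(b,s["eef_pos"]))
E
```

```text
[ 547.6 -105.7  228.9] [-3.141 -0.     1.569]
[184.1335811  191.95943402] [325.61816745 187.34635044]
```

View pics/above.png

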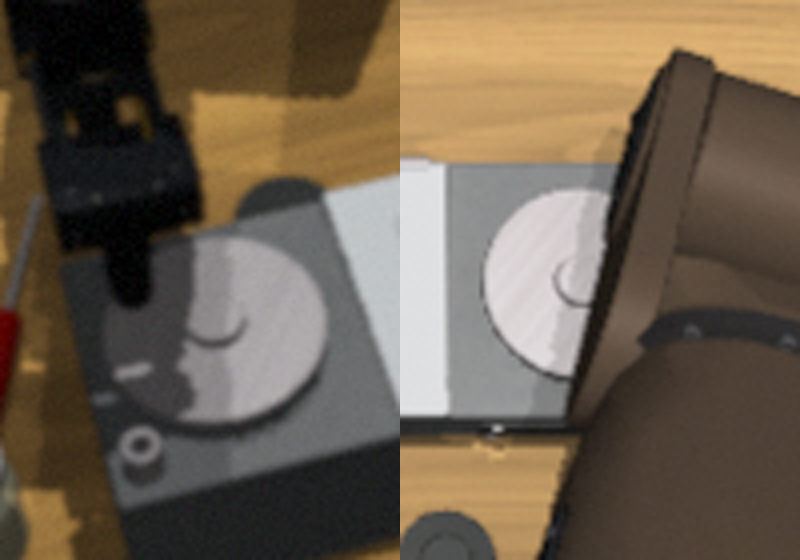

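The grip is hidden behind the near finger at (130,270) in the left half, which is consistent with the tool being over it. I go down slowly and watch the force.

Request:
{"method": "jog_arm", "body": {
  "targets": [
    {"turn":[0,0,0],"slide":[0,0.5,-12],"claw":60},
    {"turn":[0,0,0],"slide":[0,0,-12],"claw":60},
    {"turn":[0,0,0],"slide":[0,0,-12],"claw":60}
  ]
}}

```text
t: 3.75
eef_pos: [547.6, -105.8, 192.9]
tcp_rot: [3.141, 0.0, 1.568]
ft_force: [-0.2, -0.3, -0.5]
opening: 0.596
grip_force: 0.0
```

Request:
{"method": "jog_arm", "body": {
  "targets": [
    {"turn":[0,0,0],"slide":[0,0,-13],"claw":60},
    {"turn":[0,0,0],"slide":[0,0,-12],"claw":60},
    {"turn":[0,0,0],"slide":[0,0,0],"claw":45},
    {"turn":[0,0,0],"slide":[0,0,0],"claw":35},
    {"turn":[0,0,0],"slide":[0,0,0],"claw":30}
  ]
}}

```text
t: 4.38
eef_pos: [547.9, -105.6, 169.1]
tcp_rot: [3.141, 0.0, 1.568]
ft_force: [0.5, 0.5, 1.0]
opening: 0.346
grip_force: 0.0
```

Close.

Request:
{"method": "jog_arm", "body": {
  "targets": [
    {"turn":[0,0,0],"slide":[0,0,0],"claw":24},
    {"turn":[0,0,0],"slide":[0,0,0],"claw":20},
    {"turn":[0,0,0],"slide":[0,0,0],"claw":20},
    {"turn":[0,0,0],"slide":[0,0,0],"claw":20}
  ]
}}

```text
t: 4.88
eef_pos: [548.1, -105.6, 169.0]
tcp_rot: [3.14, 0.0, 1.568]
ft_force: [2.6, 2.1, 3.3]
opening: 0.261
grip_force: 30.0
```

```bash
python3 - <<'E'
from h import *
s=state();print(s["eef_pos"].round(1),s["ft_force"].round(1),s["moment"].round(2),s["opening"],s["grip_force"])
E
```

```text
[ 548.1 -105.6  169. ] [2.6 2.1 3.3] [ 0.26 -0.61  0.02] 0.2612026338367657 30.000797733664513
```

```bash
python3 - <<'E'
import numpy as np
a=np.radians(-127.4-15*np.arange(25));p=50*np.c_[np.cos(a),np.sin(a)];print(np.diff(p,axis=0).round(1).tolist())
E
```

```text
[[-9.2, 9.2], [-6.5, 11.3], [-3.4, 12.6], [-0.0, 13.1], [3.4, 12.6], [6.5, 11.3], [9.2, 9.2], [11.3, 6.5], [12.6, 3.4], [13.1, 0.0], [12.6, -3.4], [11.3, -6.5], [9.2, -9.2], [6.5, -11.3], [3.4, -12.6], [0.0, -13.1], [-3.4, -12.6], [-6.5, -11.3], [-9.2, -9.2], [-11.3, -6.5], [-12.6, -3.4], [-13.1, -0.0], [-12.6, 3.4], [-11.3, 6.5]]
```

Request:
{"method": "jog_arm", "body": {
  "targets": [
    {"turn":[0,0,0],"slide":[-9.2,9.2,0],"claw":20},
    {"turn":[0,0,0],"slide":[-6.5,11.3,0],"claw":20},
    {"turn":[0,0,0],"slide":[-3.4,12.6,0],"claw":20}
  ]
}}

```text
t: 5.25
eef_pos: [529.8, -72.6, 169.1]
tcp_rot: [3.137, 0.001, 1.568]
ft_force: [14.5, -1.6, -2.2]
opening: 0.261
grip_force: 30.0
```

Request:
{"method": "jog_arm", "body": {
  "targets": [
    {"turn":[0,0,0],"slide":[1.5,13.1,0],"claw":20},
    {"turn":[0,0,0],"slide":[3.9,12.6,0],"claw":20},
    {"turn":[0,0,0],"slide":[6.5,11.3,0],"claw":20}
  ]
}}

```text
t: 5.62
eef_pos: [540.6, -35.4, 169.0]
tcp_rot: [3.141, 0.001, 1.569]
ft_force: [3.2, -8.3, 3.2]
opening: 0.265
grip_force: 30.0
```

Request:
{"method": "jog_arm", "body": {
  "targets": [
    {"turn":[0,0,0],"slide":[9.5,8.7,0],"claw":20},
    {"turn":[0,0,0],"slide":[11.3,6.5,0],"claw":20},
    {"turn":[0,0,0],"slide":[12.6,3.4,0],"claw":20},
    {"turn":[0,0,0],"slide":[13.1,0,0],"claw":20}
  ]
}}

```text
t: 6.12
eef_pos: [586.5, -16.9, 168.9]
tcp_rot: [-3.14, 0.001, 1.569]
ft_force: [-5.9, -9.6, 8.8]
opening: 0.258
grip_force: 30.0
```

Request:
{"method": "jog_arm", "body": {
  "targets": [
    {"turn":[0,0,0],"slide":[12.6,-4.1,0],"claw":20},
    {"turn":[0,0,0],"slide":[11.3,-6.5,0],"claw":20},
    {"turn":[0,0,0],"slide":[9.2,-9.2,0],"claw":20},
    {"turn":[0,0,0],"slide":[6.5,-11.3,0],"claw":20}
  ]
}}

```text
t: 6.62
eef_pos: [625.9, -47.3, 169.0]
tcp_rot: [-3.139, -0.001, 1.569]
ft_force: [-7.0, 0.8, 10.6]
opening: 0.259
grip_force: 30.0
```

Request:
{"method": "jog_arm", "body": {
  "targets": [
    {"turn":[0,0,0],"slide":[2.9,-12.6,0],"claw":20},
    {"turn":[0,0,0],"slide":[0,-13.1,0],"claw":20},
    {"turn":[0,0,0],"slide":[-3.4,-12.6,0],"claw":20},
    {"turn":[0,0,0],"slide":[-6.5,-11.3,0],"claw":20}
  ]
}}

```text
t: 7.12
eef_pos: [619.7, -97.0, 169.0]
tcp_rot: [3.141, -0.001, 1.568]
ft_force: [-0.4, 5.4, 8.7]
opening: 0.26
grip_force: 30.0
```

Request:
{"method": "jog_arm", "body": {
  "targets": [
    {"turn":[0,0,0],"slide":[-9.2,-9.0,0],"claw":20},
    {"turn":[0,0,0],"slide":[-11.3,-6.3,0],"claw":20},
    {"turn":[0,0,0],"slide":[-12.6,-3.2,0],"claw":20},
    {"turn":[0,0,0],"slide":[-13.1,0,0],"claw":20}
  ]
}}

```text
t: 7.62
eef_pos: [573.4, -116.4, 169.0]
tcp_rot: [3.14, 0.001, 1.568]
ft_force: [4.2, 0.7, 5.6]
opening: 0.261
grip_force: 30.0
```

Request:
{"method": "jog_arm", "body": {
  "targets": [
    {"turn":[0,0,0],"slide":[-13,3.9,0],"claw":20},
    {"turn":[0,0,0],"slide":[-12,6.8,0],"claw":20},
    {"turn":[0,0,0],"slide":[0,0,0],"claw":20},
    {"turn":[0,0,0],"slide":[0,0,0],"claw":20}
  ]
}}

```text
t: 8.12
eef_pos: [547.4, -104.9, 169.0]
tcp_rot: [-3.14, -0.0, 1.569]
ft_force: [-3.1, 0.1, 9.8]
opening: 0.258
grip_force: 30.0
```

Request:
{"method": "jog_arm", "body": {
  "targets": [
    {"turn":[0,0,0],"slide":[0,0,0],"claw":30},
    {"turn":[0,0,0],"slide":[0,0,0],"claw":45},
    {"turn":[0,0,0],"slide":[0,0,0],"claw":55},
    {"turn":[0,0,0],"slide":[0,0,10],"claw":60},
    {"turn":[0,0,0],"slide":[0,0,25],"claw":60}
  ]
}}

```text
t: 8.75
eef_pos: [548.0, -105.3, 203.7]
tcp_rot: [-3.14, -0.001, 1.568]
ft_force: [0.5, 0.7, 0.1]
opening: 0.596
grip_force: 0.0
```

Request:
{"method": "jog_arm", "body": {
  "targets": [
    {"turn":[0,0,0],"slide":[0,0,30],"claw":60},
    {"turn":[0,0,0],"slide":[0,0,25],"claw":60},
    {"turn":[0,0,0],"slide":[-15,40,0],"claw":40},
    {"turn":[0,0,0],"slide":[-15,40,0],"claw":30},
    {"turn":[0,0,0],"slide":[-15,40,0],"claw":30}
  ]
}}

```text
t: 9.38
eef_pos: [502.8, 15.7, 259.4]
tcp_rot: [3.141, -0.0, 1.568]
ft_force: [1.2, 0.3, 0.1]
opening: 0.344
grip_force: 0.0
```

Request:
{"method": "jog_arm", "body": {
  "targets": [
    {"turn":[0,0,0],"slide":[-15,45,0],"claw":30},
    {"turn":[0,0,0],"slide":[-15,45,-15],"claw":30},
    {"turn":[0,0,0],"slide":[-13,43,-20],"claw":30},
    {"turn":[0,0,0],"slide":[0,0,-20],"claw":30},
    {"turn":[0,0,0],"slide":[0,0,0],"claw":30}
  ]
}}

```text
t: 10.0
eef_pos: [459.8, 147.9, 203.3]
tcp_rot: [-3.14, 0.0, 1.569]
ft_force: [-0.6, -0.6, -0.0]
opening: 0.299
grip_force: 0.0
```

```bash
python3 - <<'E'
from h import *
s=state();print(s["eef_pos"].round(1),s["tcp_rot"].round(3),s["opening"])
a=read_camera("scene");b=read_camera("top")
f=lambda c,x0,y0:cv2.resize(c["frame"][y0:y0+150,x0:x0+200],(800,600),interpolation=cv2.INTER_CUBIC)
cv2.imwrite("pics/barS.png",f(a,170,110)); cv2.imwrite("pics/barT.png",f(b,170,120))
print(proj(a,s["eef_pos"]),proj(b,s["eef_pos"]), "gripexp",[proj(c,[548,-105,183]).round() for c in(a,b)])
E
```

```text
[459.8 147.9 203.3] [-3.14   0.     1.569] 0.29864857497431185
[284.19395939 145.99149625] [217.90009966 224.90277687] gripexp [array([187., 205.]), array([322., 190.])]
```

View pics/barS.png

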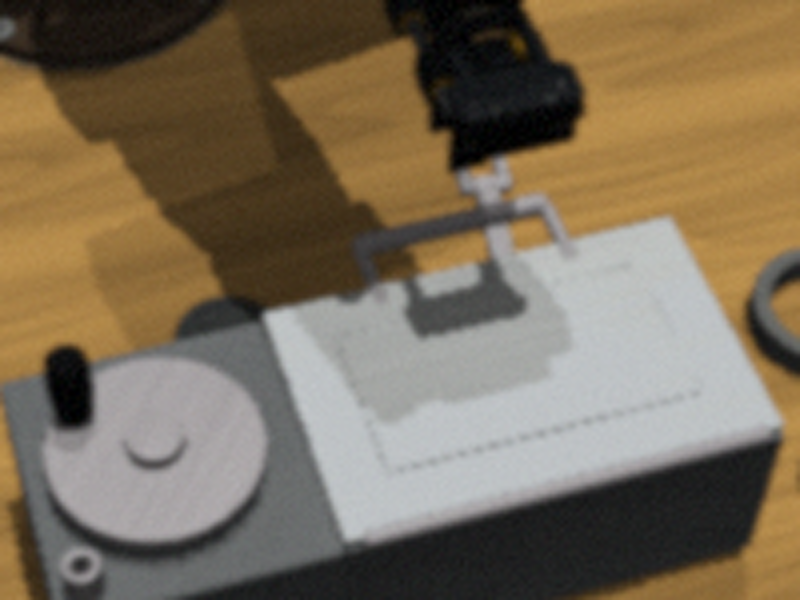

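View pics/barT.png

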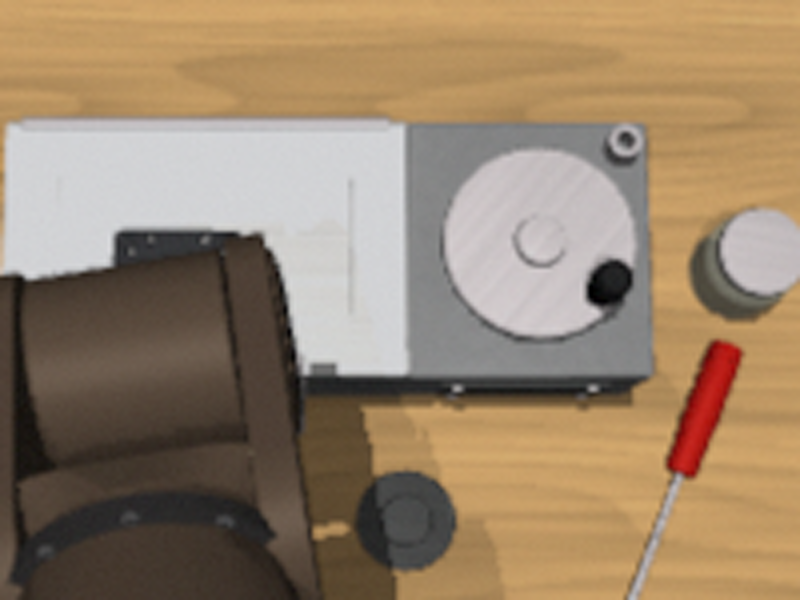

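The grip is back at its start, now at (610,283) in the top crop with its shifted offset, and the socket hasn't moved. The bar is free, so I go down onto it.

Request:
{"method": "jog_arm", "body": {
  "targets": [
    {"turn":[0,0,0],"slide":[0.5,0,-20],"claw":30},
    {"turn":[0,0,0],"slide":[0,0,-20],"claw":30},
    {"turn":[0,0,0],"slide":[0,0,-15],"claw":30},
    {"turn":[0,0,0],"slide":[0,0,-8],"claw":30}
  ]
}}

```text
t: 10.6
eef_pos: [461.4, 147.1, 140.9]
tcp_rot: [3.141, -0.0, 1.567]
ft_force: [0.0, -0.8, 0.1]
opening: 0.298
grip_force: 0.0
```

Request:
{"method": "jog_arm", "body": {
  "targets": [
    {"turn":[0,0,0],"slide":[0,0,-8],"claw":30},
    {"turn":[0,0,0],"slide":[0,0,-8],"claw":30},
    {"turn":[0,0,0],"slide":[0,0,-6],"claw":30},
    {"turn":[0,0,0],"slide":[0,0,0],"claw":30}
  ]
}}

```text
t: 11.1
eef_pos: [460.8, 147.6, 118.3]
tcp_rot: [-3.141, 0.0, 1.568]
ft_force: [0.1, -0.1, 0.0]
opening: 0.297
grip_force: 0.0
```

Request:
{"method": "jog_arm", "body": {
  "targets": [
    {"turn":[0,0,0],"slide":[0,0,0],"claw":20},
    {"turn":[0,0,0],"slide":[0,0,0],"claw":15},
    {"turn":[0,0,0],"slide":[0,0,0],"claw":8},
    {"turn":[0,0,0],"slide":[0,0,0],"claw":8},
    {"turn":[0,0,0],"slide":[0,0,0],"claw":8}
  ]
}}

```text
t: 11.72
eef_pos: [460.1, 147.6, 118.8]
tcp_rot: [-3.14, 0.0, 1.569]
ft_force: [-5.7, 1.3, 4.9]
opening: 0.139
grip_force: 30.0
```

```bash
python3 - <<'E'
from h import *
s=state();print(s["eef_pos"].round(1),s["ft_force"].round(1),s["opening"],s["grip_force"])
# bar arc (R=200, 60 deg), tool tilts +y by half lid angle; TCP is d below grasped bar along tool axis
d=134.5-s["eef_pos"][2]
th=np.radians(np.linspace(0,60,21)); f=th/2
bx=200*(1-np.cos(th)); bz=200*np.sin(th)
T=np.c_[bx-d*np.sin(f),bz-d*np.cos(f)]
print(d,np.diff(T,axis=0).round(1).tolist(),T[-1]-T[0])
E
```

```text
[460.1 147.6 118.8] [-5.7  1.3  4.9] 0.1388595646206113 29.986764192581177
15.6997563261002 [[-0.1, 10.5], [0.4, 10.5], [1.0, 10.4], [1.5, 10.3], [2.0, 10.2], [2.6, 10.1], [3.1, 9.9], [3.6, 9.8], [4.1, 9.5], [4.6, 9.3], [5.1, 9.0], [5.5, 8.8], [6.0, 8.4], [6.4, 8.1], [6.8, 7.7], [7.2, 7.4], [7.6, 7.0], [7.9, 6.6], [8.3, 6.1], [8.6, 5.7]] [ 92.15012184 175.30844927]
```

Request:
{"method": "jog_arm", "body": {
  "targets": [
    {"turn":[0,1.5,0],"slide":[-0.1,0,10.5],"claw":8},
    {"turn":[0,1.5,0],"slide":[0.4,0,10.5],"claw":8},
    {"turn":[0,1.5,0],"slide":[1.0,0,10.4],"claw":8}
  ]
}}

```text
t: 12.1
eef_pos: [461.9, 147.7, 150.0]
tcp_rot: [-3.061, 0.0, 1.568]
ft_force: [1.0, 0.4, -6.2]
opening: 0.142
grip_force: 30.0
```

Request:
{"method": "jog_arm", "body": {
  "targets": [
    {"turn":[0,1.5,0],"slide":[1.5,0,10.3],"claw":8},
    {"turn":[0,1.5,0],"slide":[2.0,0,10.2],"claw":8},
    {"turn":[0,1.5,0],"slide":[2.6,0,10.1],"claw":8},
    {"turn":[0,1.5,0],"slide":[3.1,0,9.9],"claw":8}
  ]
}}

```text
t: 12.6
eef_pos: [471.8, 147.7, 190.5]
tcp_rot: [-2.958, 0.0, 1.568]
ft_force: [3.8, 1.9, -6.6]
opening: 0.138
grip_force: 30.0
```

Request:
{"method": "jog_arm", "body": {
  "targets": [
    {"turn":[0,1.5,0],"slide":[3.6,0,9.8],"claw":8},
    {"turn":[0,1.5,0],"slide":[4.1,0,9.5],"claw":8},
    {"turn":[0,1.5,0],"slide":[4.6,0,9.3],"claw":8},
    {"turn":[0,1.5,0],"slide":[5.1,0,9.0],"claw":8}
  ]
}}

```text
t: 13.1
eef_pos: [489.9, 147.7, 227.8]
tcp_rot: [-2.855, 0.001, 1.568]
ft_force: [8.2, 2.1, -10.3]
opening: 0.137
grip_force: 30.0
```

Request:
{"method": "jog_arm", "body": {
  "targets": [
    {"turn":[0,1.5,0],"slide":[5.5,0,8.8],"claw":8},
    {"turn":[0,1.5,0],"slide":[6.0,0,8.4],"claw":8},
    {"turn":[0,1.5,0],"slide":[6.4,0,8.1],"claw":8}
  ]
}}

```text
t: 13.48
eef_pos: [508.3, 147.8, 252.5]
tcp_rot: [-2.777, 0.0, 1.568]
ft_force: [10.1, 1.9, -15.0]
opening: 0.141
grip_force: 30.0
```

Request:
{"method": "jog_arm", "body": {
  "targets": [
    {"turn":[0,1.5,0],"slide":[7.6,0,7.0],"claw":8},
    {"turn":[0,1.5,0],"slide":[7.6,0,7.0],"claw":8},
    {"turn":[0,1.5,0],"slide":[8.0,0,6.7],"claw":8}
  ]
}}

```text
t: 13.85
eef_pos: [529.8, 147.9, 273.9]
tcp_rot: [-2.694, 0.001, 1.569]
ft_force: [-1.5, 1.9, -3.1]
opening: 0.139
grip_force: 30.0
```

Request:
{"method": "jog_arm", "body": {
  "targets": [
    {"turn":[0,1.5,0],"slide":[8.1,0,6.4],"claw":8},
    {"turn":[0,1.5,0],"slide":[8.5,0,5.9],"claw":8},
    {"turn":[0,1.5,0],"slide":[8.6,0,5.6],"claw":8},
    {"turn":[0,0,0],"slide":[0,0,0],"claw":8},
    {"turn":[0,0,0],"slide":[0,0,0],"claw":8}
  ]
}}

```text
t: 14.48
eef_pos: [554.7, 148.1, 292.1]
tcp_rot: [-2.617, 0.0, 1.569]
ft_force: [-2.8, 3.3, 2.1]
opening: 0.138
grip_force: 30.0
```

```bash
python3 - <<'E'
from h import *
s=state();e=s["eef_pos"];f=np.pi-abs(s["tcp_rot"][0]);print(e.round(1),s["tcp_rot"].round(3),s["ft_force"].round(1),s["grip_force"],s["opening"])
B=e+15.7*np.array([np.sin(f),0,np.cos(f)]);v=B-[660.3,148,134.5];print("bar",B.round(1),"R",np.hypot(v[0],v[2]),"lid deg",np.degrees(np.arctan2(v[2],-v[0])))
a=read_camera("scene")
cv2.imwrite("pics/lid.png",cv2.resize(a["frame"][80:280,150:410],(780,600)))
E
```

```text
[554.7 148.1 292.1] [-2.617  0.     1.569] [-2.8  3.3  2.1] 29.973662495613098 0.13769762227524404
bar [562.5 148.1 305.7] R 197.1307979221444 lid deg 60.270977877636206
```

View pics/lid.png

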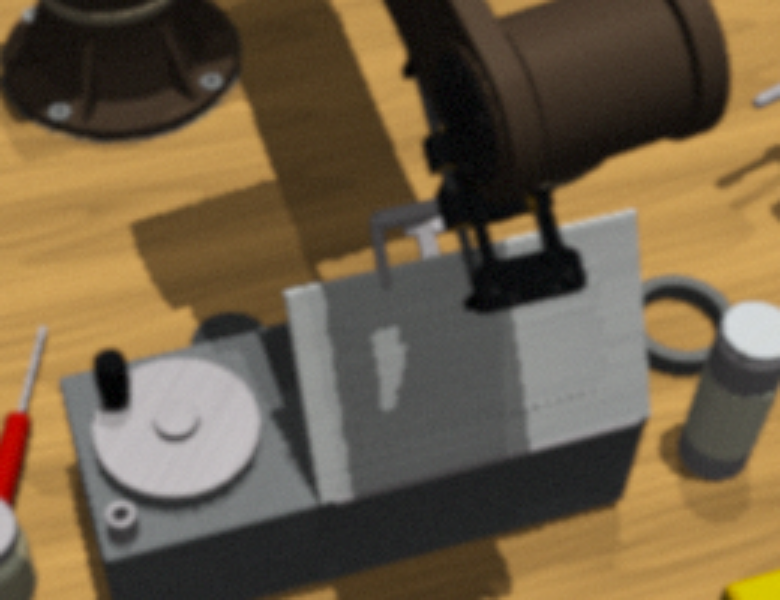

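The lid stands at about 60° with its bar in the fingers. The grip, at (112,380), is back at its start and free, and the socket at (120,520) hasn't moved. I hand the job in.

```bash
python3 -c "
from cell import *
print(job_done())"
```

```text
the job is handed in; nothing more can be done
None
```

The crank went one full clockwise turn, with its grip back where it began and released. The lid is held by its front bar at about 60° (worked out from the arm pose), and the job is handed in; no verdict was returned.

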